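# Load the wash tray with the open glassware

## Task

Load the steel wash tray for the ultrasonic bath: stand each of the four open, empty pieces of amber glassware upright on the tray floor inside the holder made for it - each of the three round jars in the round ring of its own size (largest in the widest, smallest in the narrowest), and the rectangular trough in the rectangular holder, lengthwise. Set them down rather than dropping them and do not tip any of them, and leave the two capped jars where they stand.

Things in the scene. Friction and masses are not known exactly. Their poses are not given: they have to be found in the camera images.
- jar_large: Open, empty round jar of amber glass, the largest of the three open ones: straight-walled, outside diameter 62 mm, height 75 mm, wall 3 mm, open mouth with no cap, standing upright on the bench. Origin: centre of its underside; z points up to the mouth. Weight about 130 g, varying by up to 40 percent. The standing things are at least 100 mm apart, centre to centre.
- jar_medium: Open, empty round jar of amber glass, the middle of the three open ones: straight-walled, outside diameter 48 mm, height 62 mm, wall 3 mm, open mouth with no cap, standing upright on the bench. Origin: centre of its underside; z points up to the mouth. Weight about 80 g, varying by up to 40 percent. The standing things are at least 100 mm apart, centre to centre.
- jar_small: Open, empty round jar of amber glass, the smallest of the three open ones: straight-walled, outside diameter 34 mm, height 50 mm, wall 3 mm, open mouth with no cap, standing upright on the bench. Origin: centre of its underside; z points up to the mouth. Weight about 40 g, varying by up to 40 percent. The standing things are at least 100 mm apart, centre to centre.
- trough: Open, empty rectangular trough of amber glass: 76 mm long (its x axis), 46 mm wide (its y axis), 50 mm high, wall 4 mm, standing on the bench with the mouth up, turned by any angle up to 45 degrees from the robot's forward direction. Origin: centre of its underside; z up. Weight about 150 g, varying by up to 40 percent. A half turn makes no difference.
- holder_large: Round holder for the largest open jar: the widest ring, inside diameter 78 mm. A 3 mm thick white fence, 10 mm high, fixed on the steel wash tray's floor (tray 250 x 250 mm, floor 4 mm, rim 12 mm above the bench). Origin: fence centre at floor level; z up. The four holders form a 112 mm square about the tray's centre, in any order, all aligned with the tray.
- holder_medium: Round holder for the middle open jar: the middle-sized ring, inside diameter 64 mm. A 3 mm thick white fence, 10 mm high, fixed on the steel wash tray's floor (tray 250 x 250 mm, floor 4 mm, rim 12 mm above the bench). Origin: fence centre at floor level; z up. The four holders form a 112 mm square about the tray's centre, in any order, all aligned with the tray.
- holder_small: Round holder for the smallest open jar: the narrowest ring, inside diameter 50 mm. A 3 mm thick white fence, 10 mm high, fixed on the steel wash tray's floor (tray 250 x 250 mm, floor 4 mm, rim 12 mm above the bench). Origin: fence centre at floor level; z up. The four holders form a 112 mm square about the tray's centre, in any order, all aligned with the tray.
- holder_trough: Rectangular holder for the trough: inside 100 mm long (its x axis) and 62 mm wide (its y axis). A 3 mm thick white fence, 10 mm high, fixed on the steel wash tray's floor (tray 250 x 250 mm, floor 4 mm, rim 12 mm above the bench). Origin: fence centre at floor level; z up. The four holders form a 112 mm square about the tray's centre, in any order, all aligned with the tray.
- capped_large: Capped, full jar that must stay where it is: the same amber glass body as the open jar of 62 mm diameter, but closed with a screw cap 16 mm high that hides the mouth; total height 91 mm. Loose on the bench. Origin: centre of its underside.
- capped_medium: Capped, full jar that must stay where it is: the same amber glass body as the open jar of 48 mm diameter, but closed with a screw cap 16 mm high that hides the mouth; total height 78 mm. Loose on the bench. Origin: centre of its underside.
Mind the look-alikes: they are no part of the job. Leave any green look-alike of the jar_medium alone.

How it is judged:
At the end, for the whole second after the job is handed in: Each piece stands upright (0.1 rad) on the tray floor (within 4 mm) in its own holder, centred within 12 mm (trough 15 mm, its length within 0.3 rad of the holder's), released and at rest; both capped jars upright and within 20 mm of where they began (horizontal distance between jar_large and holder_large below 0.012 m and z of jar_large in the frame of holder_large below 0.004 m and angle between each of jar_large, jar_medium, jar_small, trough, capped_large, capped_medium's own z axis and vertical below 0.1 rad and linear speed of each of jar_large, jar_medium, jar_small, trough below 0.02 m/s and horizontal distance between jar_medium and holder_medium below 0.012 m and z of jar_medium in the frame of holder_medium below 0.004 m and horizontal distance between jar_small and holder_small below 0.012 m and z of jar_small in the frame of holder_small below 0.004 m and horizontal distance between trough and holder_trough below 0.015 m and z of trough in the frame of holder_trough below 0.004 m and angle between the x axis of trough and the x axis of holder_trough, either way round below 0.3 rad and distance of each of capped_large, capped_medium from where it was at the start of the episode below 0.02 m); the robot touches nothing.
It fails at once if a capped jar was pushed or lifted more than 20 mm from its place, or tipped (distance of any of capped_large, capped_medium from where it was at the start of the episode above 0.02 m or angle between any of capped_large, capped_medium's own z axis and vertical above 0.3 rad).
It fails at once if a piece of open glassware was tipped over (angle between any of jar_large, jar_medium, jar_small, trough's own z axis and vertical above 0.6 rad).
It fails at once if a piece of open glassware was dropped (in free fall for more than about 20 mm) ((contact force between jar_large and the fingers below 0.02 N and linear speed of jar_large above 0.65 m/s) or (contact force between jar_medium and the fingers below 0.02 N and linear speed of jar_medium above 0.65 m/s) or (contact force between jar_small and the fingers below 0.02 N and linear speed of jar_small above 0.65 m/s) or (contact force between trough and the fingers below 0.02 N and linear speed of trough above 0.65 m/s)).
It also fails if it takes over 120 s, if anything falls off the work surface, if the arm or the gripper's body presses on something with over 40 N, if the wrist force passes 120 N, or if a joint passes its speed limit or range.

## Robot

A 6-joint arm with a two-finger parallel gripper is mounted at the origin on the work surface. World frame = base frame: x ahead of the robot, y to its left, z up, the work surface at z = 0. Lengths are in m, angles in rad, forces in N, time in s.
With the tool pointing down it reaches from about 0.375 to 0.75 m from the base axis. Payload 9 kg.
Tool frame: the origin (TCP) lies midway between the tips of the shut fingers; the grasp point (between the pads) lies 19 mm behind it (grip_point_offset is the distance from the TCP to the grasp point, in m); z points along the fingers, y is the line along which they close (so a half turn about z gives the same grasp; the last joint's range is limited). The gripper opens to 85 mm and grips with 20 to 120 N. Pads are 22 mm wide; open, the fingers measure 114 mm over their backs; the gripper's body (76 mm by 85 mm) begins 54 mm behind the grasp point. The pads swing forward as they close: fully open they stand 13 mm farther back than shut.
Start: joints at [1.023, 0.104, 0.097, 1.564, 0, 1.353], TCP at [0.194, 0.568, 0.231] pointing down, gripper open.
Joint ranges: [-2.99, 2.99], [-0.84, 1.86], [-1.1, 1.16], [-1.84, 2.11], [-1.51, 1.56], [-3.14, 3.14]. Speed limits (rad/s): [2.22, 2.22, 2.57, 3.14, 3.14, 3.14].

## Interface

Orientations are given as a unit quaternion [x, y, z, w].
In Python, from bench import * gives the robot as it stands. The module is installed in compiled form; this text tells all that it offers.
- The arm moves only by the tool servo_tool, never from a script. Its argument "increments" is a list that holds one entry, the list of rows, each a list of 5 numbers: the shift along the tool's x, y, z in m, then the turn about the tool's z in degrees, then the opening, from 0 (shut) to 1 (fully open). A call has 1 to 8 rows; each row shifts and turns the commanded pose from where the row before left it, along the tool's axes as they then stand; what a row does not reach is not made up. A row lasts 1/8 s, in which the tool goes at most 62.5 mm and 10.7 degrees, less where a joint would pass 70% of its speed; a pose out of reach is approached as far as the arm can. A call with a gripper value outside its range is refused whole. The fingers move at their own pace and stop on an object; "squeeze" is the grip in N (left out, the last holds). Time passes only in rows, so rows that do not move let the fingers close. It gives the time, the measured TCP pose, the force, the opening and the grip force at its end, in the units of the state.
- sense(): the state, without advancing time (a new reading comes with each control period).
- read_camera(name): name is "scene" or "side" or "wrist"; returns a dict with "color" (480x640x3 uint8, red, green, blue), "fx", "fy", "cx", "cy" (pixels), "rvec" (rotation vector, rad) and "tvec" (3), from world to camera coordinates, as OpenCV has them. Camera axes: x right, y down, z forward; pixel columns grow to the right and rows downward; lengths in m; the calibration is good to about 2 mm. A picture is of the moment at which its call begins. There is no depth.
- job_done(): hands the job in; it is judged then, once.
The state is a dict: "time_s": time; "q": joint angles; "joint_velocities": joint speeds; "effort": joint torques, N m; "position": TCP position; "ee_rot": TCP orientation; "force": force on the tool from outside, world axes, zero at the start; "wrist_torque": the same for the moment, N m; "finger_gap": opening from 0.0 (shut) to 1.0 (fully open); "grip_force": force on a finger pad.
Only numpy, scipy, OpenCV 4.12 (cv2) and the standard library are available. Lean on these libraries where they do the work, as an engineer would, in place of code of your own. Each camera call takes 0.05 s, during which the arm holds its last target. There are 200 camera calls.

## Working session

There is one attempt and no reset: what is moved stays moved. The work goes in short steps, Python scripts to look and compute and a tool call to move; the robot and the scene stay as the last step left them, time stands still between calls to the robot, and variables do not carry over. Pictures are saved under pics/ and viewed, at most 14 in all, crops included, and the job is handed in when it is done.

Besides the shell and the picture viewer there is one more tool, called after ">>>" as a command line: name --argument value ..., lists and objects as JSON in quotes. servo_tool: Moves the arm, as the interface text tells. Its arguments: {"type":"object","properties":{"increments":{"type":"array"},"squeeze":{"type":"number"}},"required":["increments"]}

```bash
mkdir -p pics
cat > h.py <<'E'
from bench import *
import numpy as np, cv2, pickle
def snap(n, tag):
    c=read_camera(n); pickle.dump(c,open(f'pics/{tag}.pkl','wb'))
    cv2.imwrite(f'pics/{tag}.png',c['color'][:,:,::-1]); return c
def load(tag): return pickle.load(open(f'pics/{tag}.pkl','rb'))
def cam(c):
    R=cv2.Rodrigues(np.array(c['rvec'],float))[0]; t=np.array(c['tvec'],float).ravel()
    return R,t
def ray(c,u,v):
    R,t=cam(c); d=R.T@np.array([(u-c['cx'])/c['fx'],(v-c['cy'])/c['fy'],1.]); return -R.T@t,d/np.linalg.norm(d)
def onz(c,u,v,z):
    o,d=ray(c,u,v); return o+d*(z-o[2])/d[2]
def proj(c,P):
    R,t=cam(c); p=R@np.array(P,float)+t; return np.array([c['fx']*p[0]/p[2]+c['cx'],c['fy']*p[1]/p[2]+c['cy']])
def tri(c1,p1,c2,p2):
    o1,d1=ray(c1,*p1);o2,d2=ray(c2,*p2)
    s=np.linalg.lstsq(np.stack([d1,-d2],1),o2-o1,rcond=None)[0]
    a,b=o1+s[0]*d1,o2+s[1]*d2; return (a+b)/2,np.linalg.norm(a-b)
E
python3 - <<'E'
from h import *
np.set_printoptions(precision=4,suppress=True)
for n in ['scene','side','wrist']:
    c=snap(n,n+'0'); R,t=cam(c); print(n,-R.T@t,R[2],c['fx'],c['cx'],c['cy'])
s=sense(); print(s)
E
```

```text
scene [1.0383 0.3552 0.682 ] [-0.558  -0.4726 -0.6821] 439.9300823611393 322.7017146046957 238.7753909431501
side [-0.0306 -0.6939  0.7853] [ 0.4856  0.5529 -0.6772] 556.6479286128773 313.1495749549352 228.78658391542933
wrist [0.1278 0.5903 0.3739] [ 0.2656 -0.0917 -0.9597] 421.66838391870925 316.2134591606996 238.25329530558508
{'time_s': 0.15, 'q': array([ 1.0233,  0.1045,  0.0967,  1.5639, -0.    ,  1.3531]), 'joint_velocities': array([ 0.    , -0.0025,  0.0015, -0.0017, -0.    ,  0.0018]), 'effort': array([  0.0018, -55.736 ,  50.4004,   0.0126,  -0.0004,   0.    ]), 'position': array([0.1942, 0.5675, 0.2307]), 'ee_rot': array([ 0.1642,  0.9864, -0.0005, -0.0002]), 'force': array([-0.2188, -0.7754, -0.4252]), 'wrist_torque': array([-0.0147,  0.0626, -0.0215]), 'grip_force': 0.0, 'finger_gap': 0.9999451103076219}
```

View pics/scene0.png

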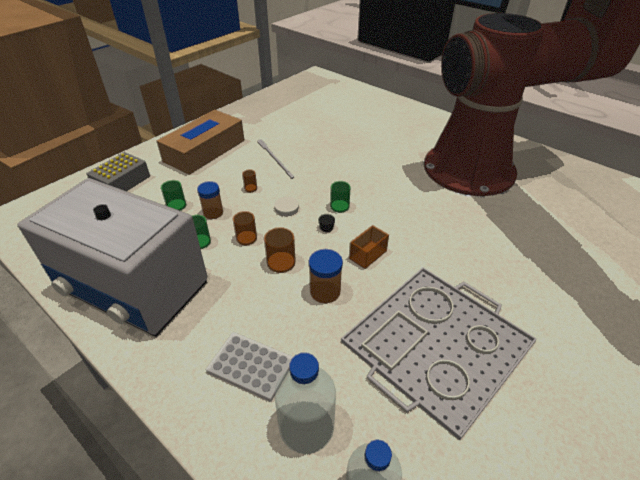

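View pics/side0.png

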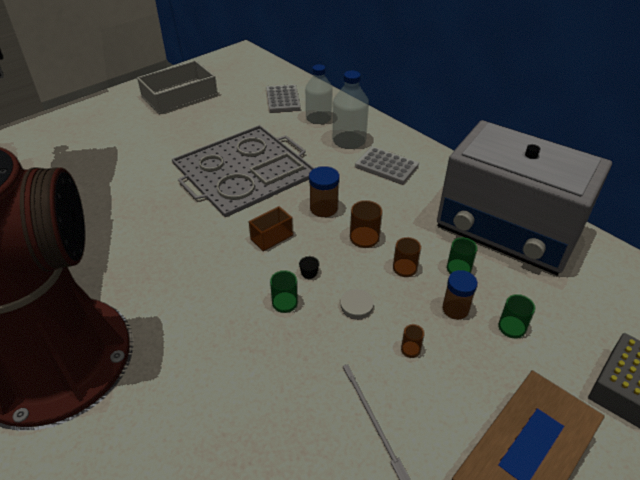

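Scene view: trough (369,247), large jar (280,250), medium (245,228), small (250,181), capped jars (325,275) and (210,200), green look-alikes (173,195), (340,196), (200,231). Tray is centred near (438,345), with its rectangle at (395,340). Side view: trough (271,229), large (366,224), medium (407,257), small (412,341), tray around (243,168).

```bash
cat > m.py <<'E'
from h import *
np.set_printoptions(precision=4,suppress=True)
approx={'scene':dict(trough=(369,247),large=(280,250),medium=(245,228),small=(250,181)),
 'side':dict(trough=(271,229),large=(366,224),medium=(407,257),small=(412,341))}
def amber(c):
    hsv=cv2.cvtColor(c['color'],cv2.COLOR_RGB2HSV)
    m=cv2.inRange(hsv,(4,130,20),(18,255,255)); return cv2.morphologyEx(m,cv2.MORPH_CLOSE,np.ones((3,3)))
def rim(c,p):
    n,l,st,ce=cv2.connectedComponentsWithStats(amber(c))
    ys,xs=np.nonzero(l>0); i=np.argmin((xs-p[0])**2+(ys-p[1])**2); k=l[ys[i],xs[i]]
    x,y,w,h,A=st[k]
    return (x,y,w,h,A),(l==k)
if __name__=='__main__':
    C={n:load(n+'0') for n in approx}
    for o in ['large','medium','small']:
        P={};B={}
        for n in C:
            (x,y,w,h,A),m=rim(C[n],approx[n][o]); c=C[n]
            top=m[y:y+h//3]; xs=np.nonzero(top.any(0))[0]; u=(xs[0]+xs[-1])/2; a=(xs[-1]-xs[0]+1)/2
            o_,d=ray(c,u,y+a*.6); b=a*-d[2]
            P[n]=(u,y+b)
            bot=m[y+h*2//3:y+h];xs=np.nonzero(bot.any(0))[0]; ub=(xs[0]+xs[-1])/2; ab=(xs[-1]-xs[0]+1)/2
            B[n]=(ub,y+h-ab*-d[2]); print(o,n,x,y,w,h,A,a,ab)
        print(o,'rim',tri(C['scene'],P['scene'],C['side'],P['side']),'base',tri(C['scene'],B['scene'],C['side'],B['side']))
    for n in C:
        (x,y,w,h,A),m=rim(C[n],approx[n]['trough']); print('trough',n,x,y,w,h,A)
    k=dict(scene=(310,215,250,225),side=(160,110,170,160))
    out=[cv2.resize(C[n]['color'][y:y+h,x:x+w,::-1],(400,int(400*h/w)),interpolation=cv2.INTER_CUBIC) for n,(x,y,w,h) in k.items()]
    H=max(o.shape[0] for o in out); out=[cv2.copyMakeBorder(o,0,H-o.shape[0],0,0,0) for o in out]
    cv2.imwrite('pics/tray.png',np.hstack(out))
E
python3 m.py
```

```text
large scene 265 228 30 44 1107 14.5 14.0
large side 350 201 32 46 1236 15.0 15.0
large rim (array([ 0.5946, -0.1393,  0.0699]), np.float64(0.0025109814319728718)) base (array([ 0.5955, -0.1396, -0.0024]), np.float64(0.0015971895811775312))
medium scene 233 212 23 33 593 10.5 9.5
medium side 393 238 28 39 845 12.5 12.5
medium rim (array([ 0.5918, -0.2528,  0.0561]), np.float64(0.0009830669220111173)) base (array([ 0.5927, -0.2527, -0.0037]), np.float64(0.0017274490278012997))
small scene 243 170 14 22 231 6.0 6.0
small side 402 325 22 33 567 10.0 9.5
small rim (array([ 0.4562, -0.3856,  0.0449]), np.float64(0.0015109944436944342)) base (array([ 0.4563, -0.3867, -0.0031]), np.float64(0.002838502725349129))
trough scene 349 226 39 42 1052
trough side 249 207 44 44 1291
```

View pics/tray.png

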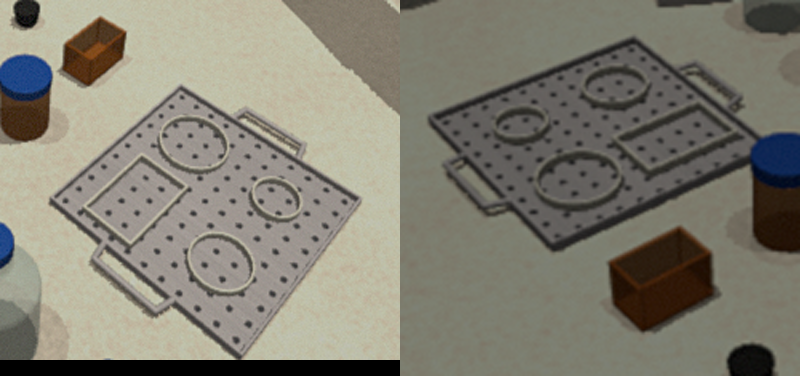

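The crops show the tray with its four fences: trough holder left of scene, large ring top, small right and medium bottom. Scene crop centres are (137,199), (193,143), (276,198) and (221,263); the side crop ones are (277,138), (178,178), (121,123) and (215,86).

Run:
```python
from m import *
C={n:load(n+'0') for n in approx}
f=lambda p:(310+p[0]/1.6,215+p[1]/1.6); g=lambda p:(160+p[0]*.425,110+p[1]*.425)
for nm,a,b in [('L',(193,143),(178,178)),('T',(137,199),(277,138)),('M',(221,263),(215,86)),('S',(276,198),(121,123))]:
    print(nm,tri(C['scene'],f(a),C['side'],g(b)))
for nm,a,b in [('L',(159,143),(228,143)),('M',(187,262),(255,265)),('S',(250,197),(302,199))]:
    print(nm,'dia',np.linalg.norm(onz(C['scene'],*f(a),.014)-onz(C['scene'],*f(b),.014)))
for a in [(181,87),(360,200),(240,355),(51,200)]: print('tc scene',onz(C['scene'],*f(a),.012))
for a in [(234,38),(30,120),(155,247),(358,140)]: print('tc side',onz(C['side'],*g(a),.012))
for n in C:
    _,m=rim(C[n],approx[n]['trough']); ct=max(cv2.findContours(m.astype(np.uint8),0,2)[0],key=cv2.contourArea)
    h=cv2.approxPolyDP(cv2.convexHull(ct),2.,True)[:,0]
    print(n,h.tolist()); print(np.array([onz(C[n],*p,.05) for p in h])[:,:2].tolist())
# capped jars: blue caps
for n in C:
    hsv=cv2.cvtColor(C[n]['color'],cv2.COLOR_RGB2HSV); k=cv2.inRange(hsv,(105,120,60),(125,255,255))
    N,l,st,ce=cv2.connectedComponentsWithStats(k)
    for i in range(1,N):
        if 80<st[i,4]<1500:print(n,'blue',st[i],onz(C[n],*ce[i],.087)[:2],onz(C[n],*ce[i],.074)[:2])
```

```text
L (array([0.4917, 0.1668, 0.0067]), np.float64(0.002010860780569166))
T (array([0.6036, 0.1579, 0.0046]), np.float64(0.0061162145847082254))
M (array([0.6121, 0.2701, 0.0057]), np.float64(0.003594978545050921))
S (array([0.5005, 0.2783, 0.0074]), np.float64(0.0032569842375581967))
L dia 0.08302707287121767
M dia 0.07000952414672056
S dia 0.05777314866046613
tc scene [0.4245 0.1097 0.012 ]
tc scene [0.4435 0.3526 0.012 ]
tc scene [0.6877 0.3323 0.012 ]
tc scene [0.6698 0.0897 0.012 ]
tc side [0.6784 0.3206 0.012 ]
tc side [0.4323 0.3358 0.012 ]
tc side [0.4148 0.092  0.012 ]
tc side [0.6566 0.0913 0.012 ]
scene [[373, 226], [387, 234], [385, 251], [364, 267], [349, 257], [351, 242]]
[[0.4188086223577979, -0.026414682855704474], [0.4202914898482083, 0.011339756780288146], [0.4658179672074627, 0.037610899962248756], [0.5300950899148316, 0.03191205663311414], [0.5276105512530993, -0.0075536033301341066], [0.4901636124825427, -0.031539243254720295]]
side [[279, 207], [291, 217], [292, 235], [263, 250], [251, 239], [249, 221]]
[[0.4880598685589845, 0.0018054771868932784], [0.4866349716573331, -0.038127849520022794], [0.4545174658166658, -0.07974373110993216], [0.3875981521657617, -0.0751628210583315], [0.3886922620618273, -0.03622722285477731], [0.4167321671168377, 0.007941428070746492]]
scene blue [125  23  26  19 108] [ 0.1015 -1.4174] [ 0.0811 -1.4561]
scene blue [182 120  36  19 250] [ 0.4395 -0.59  ] [ 0.4264 -0.6107]
scene blue [198 182  21  17 266] [ 0.5969 -0.3576] [ 0.5873 -0.3732]
scene blue [309 250  33  28 731] [ 0.5992 -0.0102] [ 0.5896 -0.0181]
scene blue [290 353  28  31 668] [0.7868 0.1064] [0.7813 0.1009]
scene blue [365 440  27  31 592] [0.8171 0.2645] [0.8123 0.2625]
side blue [344  70  17   8 105] [0.9494 0.2638] [0.9676 0.2817]
side blue [309 167  30  18 428] [ 0.5943 -0.0157] [ 0.606 -0.003]
side blue [449 271  28  21 459] [ 0.5725 -0.3871] [ 0.5838 -0.3814]
```

>>> servo_tool --increments '[[[-0.027,-0.014,-0.002,0,1],[-0.054,-0.028,-0.003,0,1],[-0.054,-0.028,-0.003,0,1],[-0.054,-0.028,-0.003,0,1],[-0.054,-0.028,-0.003,0,1],[-0.054,-0.028,-0.003,0,1],[-0.054,-0.028,-0.003,0,1],[-0.027,-0.014,0,0,1]]]'

```text
time_s: 1.15
position: [0.4902, 0.2574, 0.2511]
ee_rot: [0.165, 0.986, -0.0, 0.0]
force: [-0.2, 0.8, -0.7]
finger_gap: 1.002
grip_force: 0.0
```

>>> servo_tool --increments '[[[-0.03,-0.015,0,-7.2,1],[-0.02,-0.01,0,-7.2,1],[0,0,0,0,1],[0,0,0,0,1]]]' --squeeze 25

```text
time_s: 1.65
position: [0.529, 0.2225, 0.2512]
ee_rot: [0.04, 0.999, 0.0, -0.0]
force: [-0.7, -0.0, 0.2]
finger_gap: 1.001
grip_force: 0.0
```

```bash
cat >> h.py <<'E'
from scipy.spatial.transform import Rotation as Ro
def go(x,y,z):
    s=sense(); R=Ro.from_quat(s['ee_rot']).as_matrix()
    d=R.T@(np.array([x,y,z])-s['position']); yx=np.degrees(np.arctan2(R[1,1],R[0,1]))
    print('inc',np.round(d,4),'|',round(float(np.hypot(*d[:2])),3),'pos',np.round(s['position'],4),'yaw_y',round(yx,2),'t',s['time_s'],'gap',round(s['finger_gap'],3),'grip',s['grip_force'])
E
python3 - <<'E'
from h import *
snap('wrist','w1'); go(.4535,-.0126,.23)
E
```

```text
inc [ 0.0565 -0.2405  0.0213] | 0.247 pos [0.5289 0.2227 0.2513] yaw_y 85.44 t 1.7 gap 1.003 grip 0.0
```

View pics/w1.png

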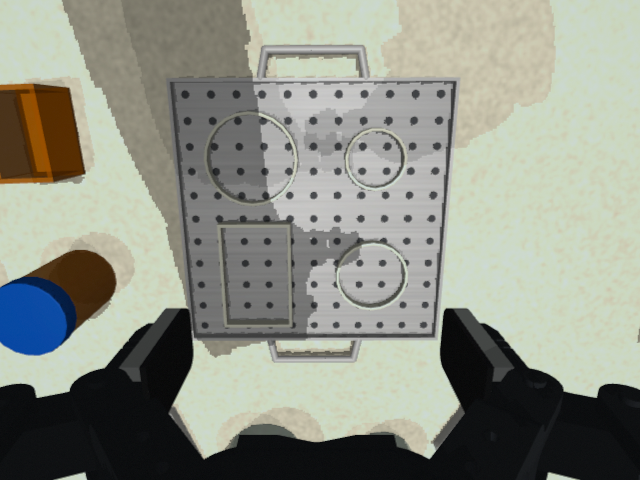

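Wrist view: large ring centre (252,157), small (375,159), trough fence corners (218,224),(291,223),(293,327),(224,327), medium (372,274), and tray corners (170,79),(458,79),(436,338),(193,338).

Run:
```python
from h import *
np.set_printoptions(precision=4,suppress=True)
c=load('w1')
k=np.array([onz(c,*p,.012) for p in [(170,79),(458,79),(436,338),(193,338)]]); print(k,k.mean(0))
r=np.array([onz(c,*p,.014) for p in [(218,224),(291,223),(293,327),(224,327)]]); print(r,r.mean(0))
for n,p,q in [('L',(252,157),(207,298)),('S',(375,159),(345,406)),('M',(372,274),(336,408))]:
    print(n,onz(c,*p,.014),'dia',np.linalg.norm(onz(c,q[0],p[1],.014)-onz(c,q[1],p[1],.014)))
```

```text
[[0.4198 0.1062 0.012 ]
 [0.4394 0.3506 0.012 ]
 [0.6855 0.3318 0.012 ]
 [0.6657 0.0859 0.012 ]] [0.5526 0.2186 0.012 ]
[[0.5489 0.129  0.014 ]
 [0.5534 0.1968 0.014 ]
 [0.6605 0.1885 0.014 ]
 [0.6549 0.1196 0.014 ]] [0.6044 0.1585 0.014 ]
L [0.4903 0.1681 0.014 ] dia 0.08099030932458286
S [0.5008 0.2772 0.014 ] dia 0.05436942660143607
M [0.6101 0.2698 0.014 ] dia 0.06942207120336169
```

>>> servo_tool --increments '[[[0.014,-0.048,0,0,1],[0.014,-0.048,0,0,1],[0.014,-0.048,0,0,1],[0.014,-0.048,0,0,1],[0,-0.048,0.02,0,1],[0,0,0,0,1],[0,0,0,0,1]]]'

```text
time_s: 2.58
position: [0.4548, -0.012, 0.2317]
ee_rot: [0.039, 0.999, 0.0, 0.0]
force: [0.1, -0.8, 0.0]
finger_gap: 0.999
grip_force: 0.0
```

Run:
```python
from h import *
snap('wrist','w2'); go(.4535,-.0126,.23)
```

```text
inc [ 0.0015 -0.001   0.0018] | 0.002 pos [ 0.455  -0.0117  0.2318] yaw_y 85.55 t 2.625 gap 1.0 grip 0.0
```

View pics/w2.png

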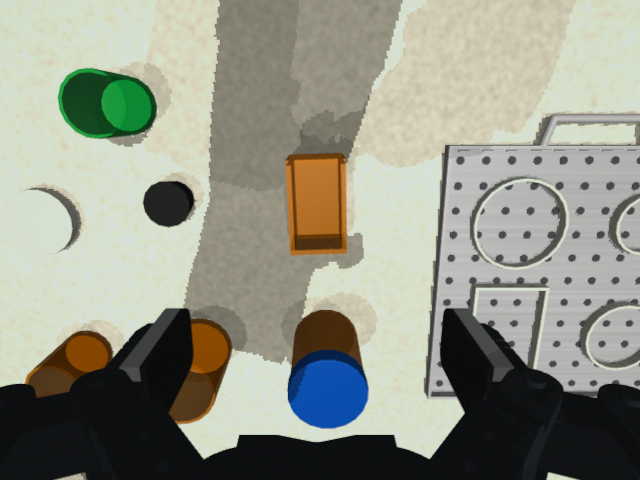

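Wrist view 2: trough at (287..347, 155..253), open and empty, aligned with the image; the capped jar is below it at (327,390). Large-ring centre is (519,223), seen again from here.

Run:
```python
from m import *
c=load('w2'); c1=load('w1')
m=amber(c); n,l,st,ce=cv2.connectedComponentsWithStats(m); k=l[200,320]; print(st[k])
ct=max(cv2.findContours((l==k).astype(np.uint8),0,2)[0],key=cv2.contourArea)
h=cv2.approxPolyDP(cv2.convexHull(ct),3,True)[:,0]; print(h.tolist())
for z in (0,.05): print(z,np.array([onz(c,*p,z)[:2] for p in h]).tolist())
print('ringL',tri(c1,(252,157),c,(519,223)))
r=cv2.minAreaRect(ct); print(r)
far=np.array([onz(c,*p,.05) for p in [(291,253.5),(347.5,252)]]); print('far mid',far.mean(0),np.linalg.norm(far[0]-far[1]), np.degrees(np.arctan2(*(far[1]-far[0])[1::-1])))
s=load('scene0'); print('far-left corner height (w2 x side)',tri(c,(291,253),load('side0'),(291,217)))
print('far-right corner height (w2 x scene)',tri(c,(347,252),s,(387,234)),tri(c,(347,252),s,(351,242)),tri(c,(347,252),s,(364,267)))
```

```text
[ 286  153   61  102 5846]
[[341, 153], [345, 158], [346, 252], [291, 254], [286, 160], [296, 154]]
0 [[0.4186747680586119, 0.012478390895081948], [0.42325987898593714, 0.01571157732670872], [0.5100174313416791, 0.011507070175862898], [0.5079406629676664, -0.03998536340854568], [0.42092717103601807, -0.03608363085066959], [0.4164465261290856, -0.026846065293642796]]
0.05 [[0.41414348132472484, 0.009910192141817164], [0.41811715930064364, 0.012712227233013868], [0.49330543293347895, 0.009068398821940837], [0.49150560543100386, -0.03555742430513215], [0.4160955222341111, -0.03217599493975754], [0.4122123795431715, -0.024170275691766135]]
ringL (array([0.4913, 0.1671, 0.0092]), np.float64(0.0011920676978186698))
((315.9610900878906, 203.5399932861328), (100.80706024169922, 59.27118682861328), 89.24615478515625)
far mid [ 0.4922 -0.0126  0.05  ] 0.04585662864891307 87.09859500044809
far-left corner height (w2 x side) (array([ 0.4904, -0.0353,  0.0467]), np.float64(0.002652517226247777))
far-right corner height (w2 x scene) (array([0.4709, 0.0217, 0.0965]), np.float64(0.03139180917095176)) (array([ 0.4971, -0.0058,  0.0655]), np.float64(0.03447836488149846)) (array([0.5038, 0.0131, 0.0165]), np.float64(0.003461840879440167))
```

>>> servo_tool --increments '[[[0,0,0.055,-1,1],[0,0,0.055,0,1],[0,0,0.05,0,1],[0,0,0.03,0,1],[0,0,0.02,0,1],[0,0,0.003,0,1],[0,0,0,0,1]]]' --squeeze 30

```text
time_s: 3.5
position: [0.4555, -0.0122, 0.0192]
ee_rot: [0.03, 1.0, -0.0, 0.0]
force: [-0.3, 0.1, 0.2]
finger_gap: 0.999
grip_force: 0.0
```

>>> servo_tool --increments '[[[0,0,0,0,0.7],[0,0,0,0,0.5],[0,0,0,0,0.3],[0,0,0,0,0.3],[0,0,0,0,0.3],[0,0,0,0,0.3]]]' --squeeze 30

```text
time_s: 4.25
position: [0.4556, -0.0129, 0.0191]
ee_rot: [0.031, 1.0, 0.0, 0.001]
force: [-1.4, 1.5, 6.5]
finger_gap: 0.533
grip_force: 32.1
```

>>> servo_tool --increments '[[[0,0,-0.01,0,0.3],[0,0,-0.03,0,0.3],[0,0,-0.04,0,0.3],[-0.02,0.03,0,0,0.3],[-0.035,0.045,0,0,0.3],[-0.035,0.045,0,0,0.3],[-0.035,0.045,0,0,0.3],[-0.013,0.015,0,0,0.3]]]'

```text
time_s: 5.25
position: [0.6046, 0.1608, 0.0979]
ee_rot: [0.029, 1.0, 0.0, -0.0]
force: [-0.4, -0.5, -2.3]
finger_gap: 0.528
grip_force: 31.4
```

Run:
```python
from h import *
go(.605,.158,.03); a=snap('wrist','w3')['color']; b=snap('side','s3')['color'][90:250,150:390]
b=cv2.resize(b,(400,267))
cv2.imwrite('pics/v3.png',np.vstack([cv2.resize(a,(400,300)),b])[:,:,::-1])
```

```text
inc [-0.0006 -0.0028  0.0679] | 0.003 pos [0.6046 0.1608 0.0979] yaw_y 86.62 t 5.25 gap 0.528 grip 31.398650407791138
```

View pics/v3.png

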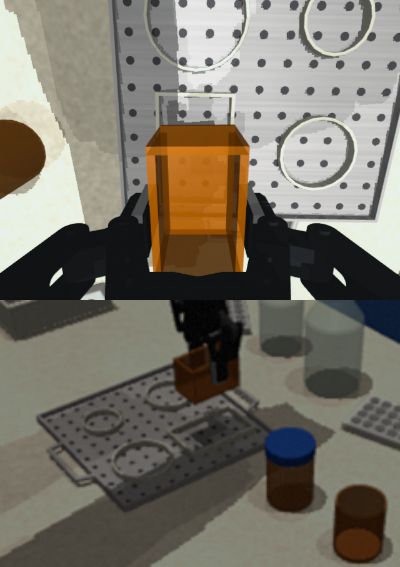

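The trough hangs level over its holder: in the wrist crop its base is centred over the fence, whose near edge is at y≈95. Lowering now.

>>> servo_tool --increments '[[[-0.001,-0.003,0.02,1,0.3],[0,0,0.025,0,0.3],[0,0,0.015,0,0.3],[0,0,0.007,0,0.3],[0,0,0.004,0,0.3],[0,0,0.002,0,0.3],[0,0,0.001,0,0.3],[0,0,0,0,0.3]]]'

```text
time_s: 6.35
position: [0.6047, 0.1555, 0.0246]
ee_rot: [0.039, 0.999, 0.0, 0.0]
force: [-0.4, 0.5, -1.2]
finger_gap: 0.532
grip_force: 31.4
```

>>> servo_tool --increments '[[[0,0.002,0.001,0,0.3],[0,0,0.001,0,0.3],[0,0,0,0,0.3]]]'

```text
time_s: 6.72
position: [0.6048, 0.1577, 0.0232]
ee_rot: [0.039, 0.999, 0.0, 0.0]
force: [-3.0, 0.3, 5.1]
finger_gap: 0.533
grip_force: 32.2
```

>>> servo_tool --increments '[[[0,0,0,0,0.56],[0,0,0,0,0.62],[0,0,0,0,0.75],[0,0,0,0,0.85],[0,0,0,0,0.85],[0,0,-0.03,0,0.85],[0,0,-0.06,0,1],[0,0,-0.06,0,1]]]'

```text
time_s: 7.72
position: [0.6041, 0.1574, 0.1737]
ee_rot: [0.039, 0.999, 0.0, -0.0]
force: [0.2, -0.7, 0.9]
finger_gap: 0.996
grip_force: 0.0
```

Run:
```python
from h import *
go(.595,-.139,.20); a=snap('wrist','w4')['color']; cv2.imwrite('pics/v4.png',cv2.resize(a,(400,300))[:,:,::-1])
```

```text
inc [-0.0141 -0.2962 -0.0263] | 0.296 pos [0.6041 0.1574 0.1737] yaw_y 85.5 t 7.725 gap 0.996 grip 0.0
```

View pics/v4.png

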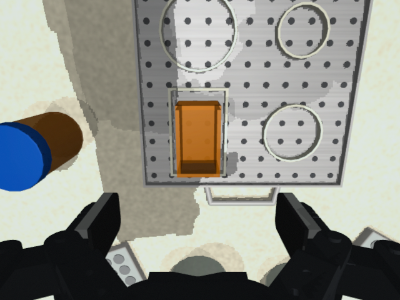

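The trough stands in its fence (crop: fence x172–228, y90–177; trough x176–221), clear of it. Next the large jar.

>>> servo_tool --increments '[[[-0.002,-0.03,-0.03,0,1],[-0.002,-0.05,-0.025,0,1],[-0.002,-0.055,0,0,1],[-0.002,-0.055,0,0,1],[-0.002,-0.055,0,0,1],[-0.002,-0.05,0,0,1],[0,0,0,0,1],[0,0,0,0,1]]]'

```text
time_s: 8.78
position: [0.5934, -0.1373, 0.2271]
ee_rot: [0.039, 0.999, 0.0, -0.0]
force: [0.6, 0.1, -0.7]
finger_gap: 1.0
grip_force: 0.0
```

```bash
cat > jar.py <<'E'
from m import *
def jar(tag,xy,h,view=None):
    """rim of the jar near xy: bottom edge and sides of its blob in the wrist view, rim plane z=h"""
    c=snap('wrist',tag) if view is None else load(view); 
    p=proj(c,[*xy,h]); (x,y,w,hh,A),mk=rim(c,p)
    cs=max(cv2.findContours(mk.astype(np.uint8),0,2)[0],key=cv2.contourArea)
    hull=cv2.convexHull(cs)[:,0].astype(float)
    # the rim is the part of the hull far from the image of the vertical vanishing point
    q=np.array([onz(c,*k,h)[:2] for k in hull]); R,t=cam(c); cc=(-R.T@t)[:2]
    out=np.array(xy)-cc; out/=np.linalg.norm(out)
    r=np.median(np.linalg.norm(q-q.mean(0),axis=1)); ctr=np.array(xy,float)
    for _ in range(10):
        sel=q[(q-ctr)@out>0.]          # outer half belongs to the rim
        A_=np.c_[2*sel,np.ones(len(sel))]; s=np.linalg.lstsq(A_,(sel**2).sum(1),rcond=None)[0]
        ctr=s[:2]; r=np.sqrt(s[2]+ctr@ctr)
    print(tag,'box',x,y,w,hh,A,'n',len(sel),'centre',ctr,'dia',2*r); return c,ctr
E
python3 - <<'E'
from jar import *
c,ctr=jar('w5',(.595,-.139),.075); go(*ctr,.045)
cv2.imwrite('pics/v5.png',cv2.resize(c['color'],(400,300))[:,:,::-1])
E
```

```text
w5 box 273 167 84 94 6159 n 16 centre [ 0.5965 -0.1388] dia 0.060846985344023774
inc [-0.0031 -0.0019  0.1822] | 0.004 pos [ 0.5935 -0.1367  0.2272] yaw_y 85.54 t 8.825 gap 0.993 grip 0.0
```

View pics/v5.png

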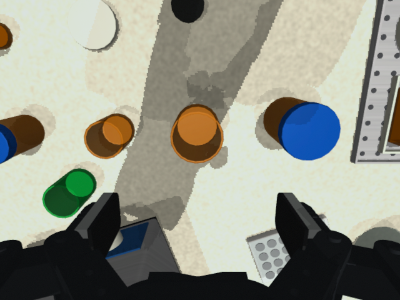

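The large jar shows at (197,135) in the half-scale crop, its rim circle 61 mm at 75 mm height. I'll check the bath corner's clearance and find the other jars while it is in view.

Run:
```python
from jar import *
jar('medium',(.592,-.2525),.062,'w5')
c=load('w5'); s=load('side0'); 
print('bath corner: z.1/.15',onz(c,252,346,.1),onz(c,252,346,.15)); 
print('side bath left-front base',onz(s,440,222,0),'top left',onz(s,450,165,.15), tri(c,(252,346),s,(450,163)))
```

```text
medium box 135 182 80 72 4176 n 15 centre [ 0.5935 -0.2518] dia 0.04629513935158764
bath corner: z.1/.15 [ 0.6796 -0.1907  0.1   ] [ 0.6507 -0.1799  0.15  ]
side bath left-front base [ 0.7466 -0.2146  0.    ] top left [ 0.7416 -0.2141  0.15  ] (array([ 0.6943, -0.2047,  0.1473]), np.float64(0.08297998940660282))
```

>>> servo_tool --increments '[[[-0.003,-0.002,0.04,0,1],[0,0,0.055,0,1],[0,0,0.04,0,1]]]'

```text
time_s: 9.2
position: [0.5958, -0.1378, 0.09]
ee_rot: [0.038, 0.999, 0.0, -0.001]
force: [0.9, -0.5, 0.3]
finger_gap: 0.997
grip_force: 0.0
```

>>> servo_tool --increments '[[[0,-0.001,0.03,0,1],[0,0,0.014,0,1],[0,0,0,0,0.8],[0,0,0,0,0.6],[0,0,0,0,0.5],[0,0,0,0,0.5],[0,0,0,0,0.5]]]' --squeeze 25

```text
time_s: 10.07
position: [0.5969, -0.1411, 0.0494]
ee_rot: [0.039, 0.999, -0.0, 0.001]
force: [0.7, 1.2, 6.4]
finger_gap: 0.724
grip_force: 28.1
```

>>> servo_tool --increments '[[[0,0,-0.01,0,0.5],[0,0,-0.03,0,0.5],[0,0,-0.045,0,0.5],[0,0,-0.045,0,0.5],[0.01,0.025,0,0,0.5],[0.021,0.05,0,0,0.5],[0.021,0.05,0,0,0.5],[0.021,0.05,0,0,0.5]]]'

```text
time_s: 11.08
position: [0.5362, 0.0406, 0.1786]
ee_rot: [0.04, 0.999, 0.0, -0.0]
force: [-0.2, -0.2, -1.4]
finger_gap: 0.724
grip_force: 28.1
```

>>> servo_tool --increments '[[[0.021,0.05,0,0,0.5],[0.021,0.045,0,0,0.5],[0.013,0.027,0,0,0.5],[0,0,0.03,0,0.5],[0,0,0.03,0,0.5],[0,0,0,0,0.5]]]'

```text
time_s: 11.82
position: [0.49, 0.1651, 0.1164]
ee_rot: [0.039, 0.999, -0.0, -0.002]
force: [-0.4, 0.1, -0.4]
finger_gap: 0.727
grip_force: 28.3
```

Run:
```python
from h import *
go(.4923,.1673,.0534); c=snap('side','s6'); cv2.imwrite('pics/v6.png',cv2.resize(c['color'][60:300,150:450],(600,480))[:,:,::-1])
```

```text
inc [-0.0024  0.0024  0.063 ] | 0.003 pos [0.49   0.1651 0.1164] yaw_y 85.51 t 11.825 gap 0.727 grip 28.312983736395836
```

View pics/v6.png

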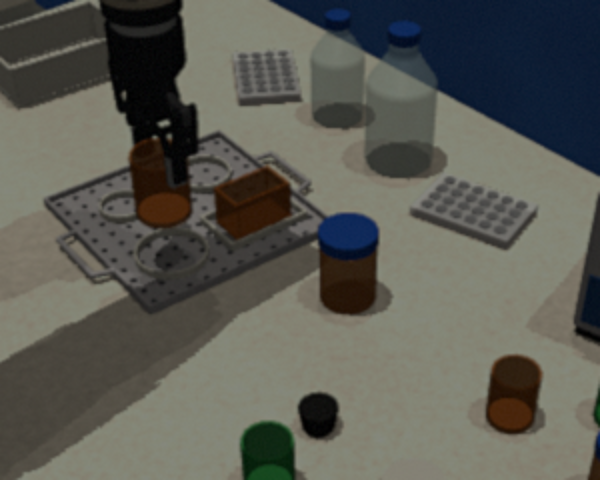

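The jar hangs upright above the large ring (crop (163,185)), and the trough stands in its holder at (253,205). Lowering.

>>> servo_tool --increments '[[[-0.0025,0.0025,0.025,0,0.5],[0,0,0.02,0,0.5],[0,0,0.01,0,0.5],[0,0,0.004,0,0.5],[0,0,0.002,0,0.5],[0,0,0.001,0,0.5],[0,0,0.001,0,0.5],[0,0,0,0,0.5]]]'

```text
time_s: 12.88
position: [0.4947, 0.1676, 0.0555]
ee_rot: [0.039, 0.999, 0.0, 0.0]
force: [0.2, 0.7, -1.6]
finger_gap: 0.725
grip_force: 28.3
```

>>> servo_tool --increments '[[[0.002,0,0.001,0,0.5],[0,0,0.001,0,0.5],[0,0,0,0,0.5]]]'

```text
time_s: 13.25
position: [0.4926, 0.1677, 0.0535]
ee_rot: [0.039, 0.999, 0.0, 0.0]
force: [-1.2, -0.2, 1.3]
finger_gap: 0.723
grip_force: 28.5
```

>>> servo_tool --increments '[[[0,0,0.0005,0,0.74],[0,0,0,0,0.78],[0,0,0,0,0.85],[0,0,0,0,0.95],[0,0,0,0,1],[0,0,-0.03,0,1],[0,0,-0.06,0,1],[0,0,-0.06,0,1]]]'

```text
time_s: 14.25
position: [0.4921, 0.1677, 0.2043]
ee_rot: [0.039, 0.999, -0.0, -0.0]
force: [1.7, -0.3, 0.7]
finger_gap: 0.995
grip_force: 0.0
```

Run:
```python
from jar import *
jar('w7',(.4923,.1673),.079); go(.5935,-.252,.23)
```

```text
w7 box 271 168 93 103 7372 n 19 centre [0.4933 0.1683] dia 0.060554051141913035
inc [-0.1312 -0.4109 -0.0161] | 0.431 pos [0.495  0.1679 0.2132] yaw_y 85.51 t 14.3 gap 1.001 grip 0.0
```

>>> servo_tool --increments '[[[-0.009,-0.028,-0.03,0,1],[-0.018,-0.055,0,0,1],[-0.018,-0.055,0,0,1],[-0.018,-0.055,0,0,1],[-0.018,-0.055,0,0,1],[-0.018,-0.055,0,0,1],[-0.018,-0.055,0,0,1],[-0.015,-0.053,0,0,1]]]'

```text
time_s: 15.3
position: [0.5922, -0.2544, 0.2326]
ee_rot: [0.039, 0.999, 0.0, 0.0]
force: [1.4, 0.7, 0.6]
finger_gap: 1.002
grip_force: 0.0
```

>>> servo_tool --increments '[[[0,0,0.01,0,1],[0,0,0,0,1]]]'

```text
time_s: 15.55
position: [0.5914, -0.2519, 0.2215]
ee_rot: [0.039, 0.999, 0.001, -0.001]
force: [0.6, 1.3, 0.6]
finger_gap: 1.003
grip_force: 0.0
```

Run:
```python
from jar import *
c,ctr=jar('w8',(.5935,-.252),.062); go(*ctr,.034); jar('small',(.456,-.386),.05,'w8')
```

```text
w8 box 286 175 64 73 3633 n 15 centre [ 0.5934 -0.2515] dia 0.046932025946268385
inc [-0.002  -0.0001  0.1884] | 0.002 pos [ 0.5916 -0.2514  0.2224] yaw_y 85.53 t 15.6 gap 1.002 grip 0.0
small box 83 10 74 59 3147 n 14 centre [ 0.4587 -0.3847] dia 0.032488036903186544
```

>>> servo_tool --increments '[[[-0.002,0,0.05,0,1],[0,0,0.05,0,1],[0,0,0.045,0,1],[0,0,0.03,0,1],[0,0,0.012,0,1],[0,0,0,0,0.8],[0,0,0,0,0.65]]]' --squeeze 22

```text
time_s: 16.48
position: [0.595, -0.2529, 0.0379]
ee_rot: [0.039, 0.999, -0.001, 0.001]
force: [-0.1, -0.7, -0.1]
finger_gap: 0.654
grip_force: 0.0
```

>>> servo_tool --increments '[[[0,0,0,0,0.5],[0,0,0,0,0.4],[0,0,0,0,0.35],[0,0,0,0,0.35]]]'

```text
time_s: 16.98
position: [0.5951, -0.2531, 0.038]
ee_rot: [0.039, 0.999, -0.001, 0.001]
force: [-0.6, 2.0, 7.8]
finger_gap: 0.562
grip_force: 22.3
```

>>> servo_tool --increments '[[[0,0,-0.01,0,0.35],[0,0,-0.03,0,0.35],[0,0,-0.045,0,0.35],[0,0,-0.045,0,0.35],[0.001,0.025,0,0,0.35],[0.002,0.05,0,0,0.35],[0.002,0.05,0,0,0.35],[0.002,0.05,0,0,0.35]]]'

```text
time_s: 17.98
position: [0.6001, -0.0754, 0.1653]
ee_rot: [0.039, 0.999, 0.0, -0.0]
force: [0.6, -0.5, -0.6]
finger_gap: 0.558
grip_force: 23.0
```

>>> servo_tool --increments '[[[0.002,0.05,0,0,0.35],[0.002,0.05,0,0,0.35],[0.002,0.05,0,0,0.35],[0.002,0.05,0,0,0.35],[0.002,0.05,0,0,0.35],[0.002,0.045,0,0,0.35],[0.002,0.03,0,0,0.35],[0,0.02,0.02,0,0.35]]]'

```text
time_s: 18.98
position: [0.614, 0.2696, 0.1463]
ee_rot: [0.039, 0.999, 0.0, 0.001]
force: [0.7, 0.0, -1.5]
finger_gap: 0.563
grip_force: 23.0
```

>>> servo_tool --increments '[[[0,0,0.03,0,0.35],[0,0,0.01,0,0.35],[0,0,0,0,0.35]]]'

```text
time_s: 19.35
position: [0.613, 0.2669, 0.1045]
ee_rot: [0.04, 0.999, -0.0, -0.001]
force: [1.0, -0.4, -0.6]
finger_gap: 0.557
grip_force: 23.0
```

Run:
```python
from h import *
go(.6135,.2695,.042); c=snap('side','s9'); w=snap('wrist','w9')['color']
cv2.imwrite('pics/v9.png',np.hstack([cv2.resize(c['color'][60:300,150:450],(400,320)),cv2.resize(w,(400,300))[:300] if 0 else cv2.resize(w,(400,320))])[:,:,::-1])
```

```text
inc [-0.0004  0.0026  0.0625] | 0.003 pos [0.613  0.2669 0.1045] yaw_y 85.47 t 19.35 gap 0.557 grip 23.008141200989485
```

View pics/v9.png

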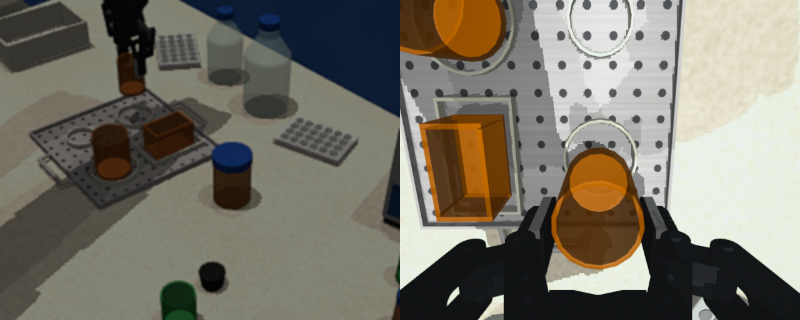

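Jar held upright over the medium ring (wrist crop: base at (599,182), ring centred x≈600). Lowering.

>>> servo_tool --increments '[[[0,0.0025,0.025,0,0.35],[0,0,0.02,0,0.35],[0,0,0.01,0,0.35],[0,0,0.004,0,0.35],[0,0,0.002,0,0.35],[0,0,0.001,0,0.35],[0,0,0.001,0,0.35],[0,0,0,0,0.35]]]'

```text
time_s: 20.45
position: [0.6141, 0.2701, 0.043]
ee_rot: [0.039, 0.999, 0.0, 0.0]
force: [0.2, 0.1, -1.5]
finger_gap: 0.557
grip_force: 23.0
```

>>> servo_tool --increments '[[[0,0,0.001,0,0.35],[0,0,0.001,0,0.35],[0,0,0,0,0.35]]]'

```text
time_s: 20.82
position: [0.6144, 0.2702, 0.0421]
ee_rot: [0.039, 0.999, 0.0, 0.001]
force: [-2.8, -0.9, 6.6]
finger_gap: 0.559
grip_force: 23.5
```

Contact felt; release.

>>> servo_tool --increments '[[[0,0,0,0,0.58],[0,0,0,0,0.63],[0,0,0,0,0.7],[0,0,0,0,0.85],[0,0,0,0,0.95],[0,0,-0.03,0,0.95],[0,0,-0.06,0,1],[0,0,-0.06,0,1]]]'

```text
time_s: 21.82
position: [0.6135, 0.2699, 0.1922]
ee_rot: [0.039, 0.999, -0.0, -0.0]
force: [0.6, 0.7, -0.1]
finger_gap: 1.0
grip_force: 0.0
```

Run:
```python
from jar import *
jar('w10',(.612,.27),.066); go(.458,-.385,.22)
```

```text
w10 box 282 177 72 82 4516 n 16 centre [0.6127 0.2704] dia 0.04696170480556842
inc [ 0.1063 -0.6659 -0.0209] | 0.674 pos [0.6164 0.2706 0.2024] yaw_y 85.51 t 21.875 gap 1.0 grip 0.0
```

>>> servo_tool --increments '[[[0.004,-0.03,-0.02,0,1],[0.009,-0.056,0,0,1],[0.009,-0.056,0,0,1],[0.009,-0.056,0,0,1],[0.009,-0.056,0,0,1],[0.009,-0.056,0,0,1],[0.009,-0.056,0,0,1],[0.009,-0.056,0,0,1]]]'

```text
time_s: 22.88
position: [0.5135, -0.1471, 0.2108]
ee_rot: [0.039, 0.999, -0.0, 0.0]
force: [1.5, -0.6, 0.4]
finger_gap: 1.001
grip_force: 0.0
```

>>> servo_tool --increments '[[[0.009,-0.056,0,0,1],[0.009,-0.056,0,0,1],[0.009,-0.056,0,0,1],[0.009,-0.05,0,0,1],[0.006,-0.026,0,0,1],[0,0,0,0,1],[0,0,0,0,1]]]'

```text
time_s: 23.75
position: [0.4532, -0.3848, 0.2107]
ee_rot: [0.039, 0.999, 0.0, 0.0]
force: [0.1, 1.1, -0.0]
finger_gap: 0.998
grip_force: 0.0
```

Run:
```python
from jar import *
c,ctr=jar('w11',(.458,-.385),.05); go(*ctr,.020)
```

```text
w11 box 295 188 45 55 1895 n 15 centre [ 0.4587 -0.3845] dia 0.03299666245029155
inc [-0.0051  0.0004  0.1908] | 0.005 pos [ 0.4535 -0.3845  0.2108] yaw_y 85.55 t 23.8 gap 1.003 grip 0.0
```

>>> servo_tool --increments '[[[-0.005,0.0005,0.05,0,1],[0,0,0.055,0,1],[0,0,0.045,0,1],[0,0,0.027,0,1],[0,0,0.011,0,0.9],[0,0,0,0,0.7],[0,0,0,0,0.55],[0,0,0,0,0.45]]]' --squeeze 20

```text
time_s: 24.8
position: [0.4587, -0.386, 0.0242]
ee_rot: [0.039, 0.999, -0.001, 0.001]
force: [0.3, 1.0, -0.1]
finger_gap: 0.449
grip_force: 0.0
```

>>> servo_tool --increments '[[[0,0,0,0,0.35],[0,0,0,0,0.25],[0,0,0,0,0.25],[0,0,0,0,0.25]]]'

```text
time_s: 25.3
position: [0.4587, -0.3859, 0.0241]
ee_rot: [0.039, 0.999, -0.001, 0.001]
force: [-0.5, 1.3, 5.7]
finger_gap: 0.389
grip_force: 19.8
```

>>> servo_tool --increments '[[[0,0,-0.01,0,0.25],[0,0,-0.03,0,0.25],[0,0,-0.045,0,0.25],[0,0,-0.045,0,0.25],[0,0.025,0,0,0.25],[0.001,0.05,0,0,0.25],[0.001,0.05,0,0,0.25],[0.001,0.05,0,0,0.25]]]'

```text
time_s: 26.3
position: [0.4687, -0.2092, 0.1534]
ee_rot: [0.039, 0.999, -0.0, 0.0]
force: [1.4, 0.8, -1.0]
finger_gap: 0.393
grip_force: 20.1
```

>>> servo_tool --increments '[[[0.001,0.05,0,0,0.25],[0.001,0.055,0,0,0.25],[0.001,0.055,0,0,0.25],[0.001,0.055,0,0,0.25],[0.001,0.055,0,0,0.25],[0.001,0.055,0,0,0.25],[0.001,0.055,0,0,0.25],[0,0.05,0,0,0.25]]]'

```text
time_s: 27.3
position: [0.4955, 0.2207, 0.1535]
ee_rot: [0.039, 0.999, 0.0, 0.0]
force: [-0.2, -1.3, 0.3]
finger_gap: 0.386
grip_force: 20.1
```

>>> servo_tool --increments '[[[0,0.04,0,0,0.25],[0,0.02,0,0,0.25],[0,0,0.03,0,0.25],[0,0,0.02,0,0.25],[0,0,0,0,0.25]]]'

```text
time_s: 27.92
position: [0.4991, 0.2775, 0.1011]
ee_rot: [0.04, 0.999, -0.001, -0.002]
force: [0.4, 0.6, -0.5]
finger_gap: 0.388
grip_force: 20.2
```

Run:
```python
from h import *
go(.5010,.2785,.0275); c=snap('side','s12'); w=snap('wrist','w12')['color']
cv2.imwrite('pics/v12.png',np.hstack([cv2.resize(c['color'][60:300,150:450],(400,320)),cv2.resize(w,(400,320))])[:,:,::-1])
```

```text
inc [-0.002   0.0012  0.0736] | 0.002 pos [0.4991 0.2775 0.1011] yaw_y 85.45 t 27.925 gap 0.388 grip 20.159146087244153
```

View pics/v12.png

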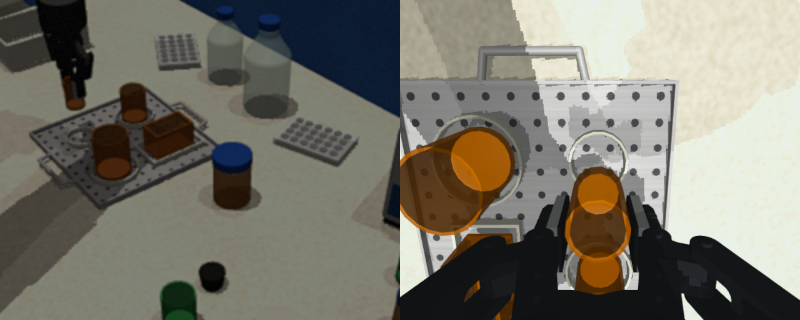

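The small jar hangs upright above its ring (wrist crop: base (600,192), ring centre (598,158), the same column). Lowering.

>>> servo_tool --increments '[[[-0.002,0.001,0.03,0,0.25],[0,0,0.025,0,0.25],[0,0,0.01,0,0.25],[0,0,0.004,0,0.25],[0,0,0.002,0,0.25],[0,0,0.001,0,0.25],[0,0,0.001,0,0.25],[0,0,0,0,0.25]]]'

```text
time_s: 29.02
position: [0.5025, 0.2793, 0.03]
ee_rot: [0.039, 0.999, 0.0, 0.0]
force: [-0.6, -0.1, -0.7]
finger_gap: 0.389
grip_force: 20.2
```

>>> servo_tool --increments '[[[0.001,-0.001,0.001,0,0.25],[0,0,0.001,0,0.25],[0,0,0.0005,0,0.25],[0,0,0,0,0.25]]]'

```text
time_s: 29.52
position: [0.5013, 0.2784, 0.0281]
ee_rot: [0.039, 0.999, -0.0, 0.0]
force: [-2.2, -0.9, 7.0]
finger_gap: 0.382
grip_force: 20.8
```

>>> servo_tool --increments '[[[0,0,0,0,0.41],[0,0,0,0,0.46],[0,0,0,0,0.55],[0,0,0,0,0.7],[0,0,0,0,0.75],[0,0,-0.03,0,0.75],[0,0,-0.06,0,0.85],[0,0,-0.06,0,1]]]'

```text
time_s: 30.52
position: [0.5008, 0.2782, 0.1787]
ee_rot: [0.039, 0.999, -0.0, -0.0]
force: [1.8, -0.3, 1.3]
finger_gap: 0.996
grip_force: 0.0
```

>>> servo_tool --increments '[[[0.03,0,-0.02,0,1],[0,0,0,0,1],[0,0,0,0,1]]]'

```text
time_s: 30.9
position: [0.4715, 0.2807, 0.1965]
ee_rot: [0.039, 0.999, -0.0, -0.0]
force: [0.7, -0.5, -0.6]
finger_gap: 1.0
grip_force: 0.0
```

Run:
```python
from jar import *
c,_=jar('w13',(.501,.2785),.054); jar('L',(.4923,.1673),.079,'w13'); jar('M',(.6125,.27),.066,'w13')
s=snap('scene','sc13'); d=snap('side','si13')
for n,q in [('scene',s),('side',d)]:
    hsv=cv2.cvtColor(q['color'],cv2.COLOR_RGB2HSV); k=cv2.inRange(hsv,(105,120,60),(125,255,255)); st=cv2.connectedComponentsWithStats(k)[2]
    print(n,[r.tolist() for r in st[1:] if 80<r[4]<1500])
cv2.imwrite('pics/v13.png',np.hstack([cv2.resize(c['color'],(400,300)),cv2.resize(s['color'][160:440,180:560],(400,300))])[:,:,::-1])
```

```text
w13 box 294 222 47 61 2198 n 12 centre [0.5017 0.2783] dia 0.03262509453203517
L box 103 205 118 111 9122 n 14 centre [0.4929 0.1681] dia 0.06112802828039877
M box 288 337 61 93 4658 n 15 centre [0.6131 0.2705] dia 0.046689451065405486
scene [[111, 0, 40, 43, 717], [182, 120, 36, 19, 246], [198, 182, 21, 17, 269], [309, 250, 33, 28, 744], [290, 353, 28, 31, 678], [365, 440, 27, 31, 608]]
side [[344, 70, 17, 8, 104], [309, 167, 30, 18, 429], [449, 271, 28, 21, 462]]
```

View pics/v13.png

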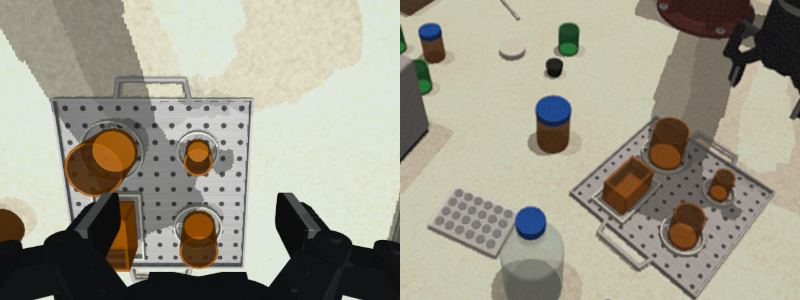

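All four pieces stand in their own holders, and the caps' pixel boxes haven't moved from the start. Handing in.

```bash
python3 -c "
from bench import *
print(job_done())"
```

```text
the job is handed in; nothing more can be done
None
```

I set the three open jars and the trough upright in their own holders, left both capped jars where they stood, and handed the job in at about 31 s; `job_done()` returned no verdict.

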